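# Find the empty crate cell under its cover and stow the divided tin

## Robot

A 6-joint arm with a two-finger parallel gripper is mounted at the origin on the work surface. World frame = base frame: x ahead of the robot, y to its left, z up, the work surface at z = 0. Lengths are in mm, angles in degrees, forces in N, time in s.
With the tool pointing down it reaches from about 350 to 850 mm from the base axis. Payload 8.1 kg.
Tool frame: the origin (TCP) lies midway between the tips of the shut fingers; the grasp point (between the pads) lies 19 mm behind it; z points along the fingers, y is the line along which they close (so a half turn about z gives the same grasp; the last joint's range is limited). The gripper opens to 85 mm and grips with 20 to 120 N. Pads are 22 mm wide; open, the fingers measure 114 mm over their backs; the gripper's body (76 mm by 85 mm) begins 54 mm behind the grasp point. The pads swing forward as they close: fully open they stand 13 mm farther back than shut.
Start: joints at [62.601, 7.471, 85.268, -0, 87.261, -4.893], TCP at [229.645, 554.318, 231.292] pointing down, gripper open.
Joint ranges: [-169.43, 169.43], [-51.17, 129.36], [1.28, 143.12], [-76.62, 256.62], [0, 156.53], [-152.29, 152.29]. Speed limits (degrees/s): [136.94, 136.94, 159.86, 180, 180, 180].

## Interface

Orientations are given as [roll, pitch, yaw] about the fixed x, y, z axes, in that order (R = Rz(yaw) Ry(pitch) Rx(roll)).
In Python, from bench import r gives the robot as it stands. The module is installed in compiled form; this text tells all that it offers.
- The arm moves only by the tool jog_arm, never from a script. Its argument "rows" is a list of rows, each a list of 2 entries, a list of its own where there are three numbers: the shift along the tool's x, y, z in mm, then the turn, a rotation vector about the tool's x, y, z in rad. A call has 1 to 10 rows; each row is the pose to reach, as a shift and turn from the pose commanded when the call began, along the tool's axes at that moment; what a row does not reach only later rows make up. A row lasts 1/10 s, in which the tool goes at most 50 mm and 8.59 degrees, less where a joint would pass 70% of its speed; a pose out of reach is approached as far as the arm can. A call with a gripper value outside its range is refused whole. "grip" is the finger opening in mm, from 0 to 85.4, set as the call begins (left out, the last holds). The fingers move at their own pace and stop on an object; "force" is the grip in N (left out, the last holds). Time passes only in rows, so rows that repeat a pose let the fingers close. It gives the time, the measured TCP pose, the force, the opening and the grip force at its end, in the units of the state.
- r.sense(): the state, without advancing time (a new reading comes with each control period).
- r.snapshot(name): name is "scene" or "side" or "wrist"; returns (picture, depth): 420x560x3 uint8, blue, green, red; 420x560 float32, mm along the optical axis (not along the pixel's ray), 0 where there is no reading.
- r.camera_params(name): a dict with "fx", "fy", "cx", "cy" (pixels), "dist_coeffs" ([k1, k2, p1, p2, k3] as OpenCV has them; the pictures are not rectified), "pose" (4x4, takes a point from camera to world coordinates); the wrist camera has in their place "tool_from_camera" (4x4, takes a point from camera to tool coordinates, whose origin is the TCP and whose axes are the flange's). Camera axes: x right, y down, z forward; pixel columns grow to the right and rows downward; lengths in mm; the calibration is good to about 2 mm. A picture is of the moment at which its call begins: read the wrist's pose just before it. camera_params takes no time and is no camera call.
- r.hand_in(): hands the job in; it is judged then, once.
The state is a dict: "time": time; "joint_pos": joint angles; "qd": joint speeds; "joint_efforts": joint torques, N m; "tool_pos": TCP position; "tcp_rot": TCP orientation; "ft_force": force on the tool from outside, world axes, zero at the start; "wrist_torque": the same for the moment, N m; "finger_gap": finger opening in mm; "grip_force": force on a finger pad.
Only numpy, scipy, OpenCV 4.12 (cv2) and the standard library are available. Lean on these libraries where they do the work, as an engineer would, in place of code of your own. Each camera call takes 0.05 s, during which the arm holds its last target. There are 200 camera calls.

## Task

Three of the crate's four covered cells already hold something, so their covers stand above the crate's edge; the fourth cell is empty and its cover lies sunk below the edge. While the tins still stand on the table, push the sunk cover right down to the bottom to prove the cell empty; then take the tall narrow tin with the cardboard cross divider and stand it upright in that cell on the pushed-down cover, without dropping it. Leave the other two tins on the table standing where they are.

Things in the scene. Friction and masses are not known exactly. Their poses are not given: they have to be found in the camera images.
- divided_tin: Steel tin, outside diameter 62 mm, 100 mm high to its rim, about 0.12 kg, standing upright on the table. A cardboard cross divider is fixed in it and shows 15 mm above the rim at its middle (top 115 mm above the underside; 53 mm wide, inside the rim). Grip it from above across the outside, in any direction, 70 to 100 mm above its underside. Origin: centre of its underside; z up.
- loose_cover (a joint): How far the cover of the empty cell is pushed down, in m: 0 at the top, 0.026 at the bottom of its travel (cell floor). It slides straight down against a rubbing friction of about 3 N and stays where it is left. It starts between 0 and 0.005.
- loose_cover_top (a point): Centre of the top face of the empty cell's cover (moves with the cover); z up, x and y along the crate's sides. The cover is a flat cardboard square, 82 mm wide and 8 mm thick. This point is 40 mm above the table at joint 0 and 14 mm at joint 0.026. Which of the crate's four cells is the empty one varies.
- crate: White plastic crate fixed on the table, 194 mm square outside, 54 mm high, 2 by 2 cells about 88 mm wide, centres 94 mm apart, walls and dividers 6 mm. Origin: centre of its underside; x and y along its sides. All four cells have the same cardboard covers; those of the three full cells do not move and their tops are 70 mm above the table, the empty one's at 35 to 40 mm.
- low_tin: Open empty steel tin, 62 mm across like the divided one but only 60 mm high and without a divider; stands loose on the table with the others, to be left there. Origin: centre of its underside.
- wide_tin: Open empty steel tin, 84 mm across and 105 mm high; stands loose on the table with the others, to be left there. Origin: centre of its underside.

How it is judged:
By the outcome, as a careful person would: the job done as asked, in the order asked, and still so for the second after the job is handed in, with the robot touching nothing.
It also fails if it takes over 51 s, if anything falls off the work surface, if the arm or the gripper's body presses on something with over 40 N, if the wrist force passes 120 N, or if a joint passes its speed limit or range.

## Working session

There is one attempt and no reset: what is moved stays moved. The work goes in short steps, Python scripts to look and compute and a tool call to move; the robot and the scene stay as the last step left them, time stands still between calls to the robot, and variables do not carry over. Pictures are saved under pics/ and viewed, at most 10 in all, crops included, and the job is handed in when it is done.

Besides the shell and the picture viewer there is one more tool, called as name(argument=value, ...) on one line, values as JSON. jog_arm: Moves the arm, as the interface text tells. Its arguments: {"type":"object","properties":{"rows":{"type":"array"},"grip":{"type":"number"},"force":{"type":"number"}},"required":["rows"]}

```bash
mkdir -p pics
cat > h.py <<'E'
import numpy as np, cv2
from bench import r
from scipy.spatial.transform import Rotation as R
def cloud(name,depth,pose=None):
    p=r.camera_params(name)
    K=np.array([[p['fx'],0,p['cx']],[0,p['fy'],p['cy']],[0,0,1.]])
    h,w=depth.shape
    uv=np.stack(np.meshgrid(np.arange(w),np.arange(h)),-1).reshape(-1,1,2).astype(float)
    n=cv2.undistortPoints(uv,K,np.array(p['dist_coeffs'],float)).reshape(h,w,2)
    X=np.concatenate([n,np.ones((h,w,1))],-1)*depth[...,None]
    T=np.array(p['pose']) if pose is None else pose@np.array(p['tool_from_camera'])
    W=X@T[:3,:3].T+T[:3,3]; W[depth<=0]=np.nan
    return W
def tool(s):
    T=np.eye(4);T[:3,:3]=R.from_euler('xyz',s['tcp_rot'],degrees=True).as_matrix();T[:3,3]=s['tool_pos'];return T
E
python3 - <<'E'
from h import *
s=r.sense();print(s)
for n in('scene','side'):
    im,d=r.snapshot(n);cv2.imwrite(f'pics/{n}0.png',im);np.save(f'{n}0.npy',cloud(n,d))
    print(n,r.camera_params(n)['pose'])
E
```

```text
{'time': 0.0, 'joint_pos': array([ 6.26023663e+01,  7.51519396e+00,  8.53307124e+01, -3.83093944e-04,
        8.72613821e+01, -4.89427824e+00]), 'qd': array([-0.05316916,  0.11961822,  0.02074304,  0.00307258, -0.03876702,
        0.06417599]), 'joint_efforts': array([ 1.93212843e-03, -5.69387090e+01, -5.00571048e+01,  2.41447460e-04,
        1.43238658e-02, -5.85193334e-05]), 'tool_pos': array([229.37755441, 553.8184942 , 230.22980409]), 'tcp_rot': array([-1.79893070e+02, -8.77233869e-03,  1.57496655e+02]), 'ft_force': array([-0.13550964,  0.22537855, -0.66092047]), 'wrist_torque': array([ 0.03482721,  0.01405109, -0.00348683]), 'grip_force': 0.0, 'finger_gap': 85.12949564025419}
scene [[-7.48589964e-01  5.08027882e-01 -4.26052506e-01  9.00410913e+02]
 [ 6.63024473e-01  5.76878220e-01 -4.77084968e-01  3.73690390e+02]
 [ 3.40794520e-03 -6.39624257e-01 -7.68680165e-01  7.07382506e+02]
 [ 0.00000000e+00  0.00000000e+00  0.00000000e+00  1.00000000e+00]]
side [[-7.40205959e-01 -5.05156733e-01  4.43747466e-01  1.90986447e+02]
 [-6.72374644e-01  5.53425624e-01 -4.91561203e-01  3.31110314e+02]
 [ 2.73423285e-03 -6.62221076e-01 -7.49303523e-01  6.15962730e+02]
 [ 0.00000000e+00  0.00000000e+00  0.00000000e+00  1.00000000e+00]]
```

View pics/scene0.png

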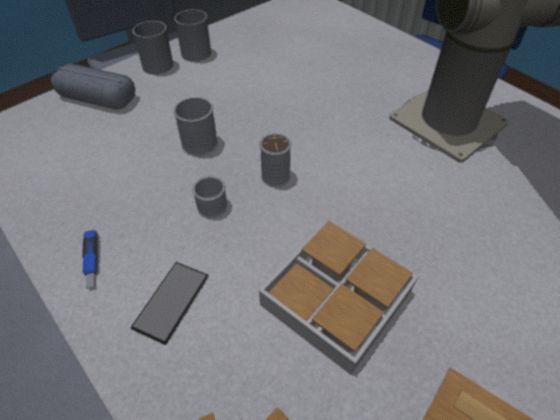

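View pics/side0.png

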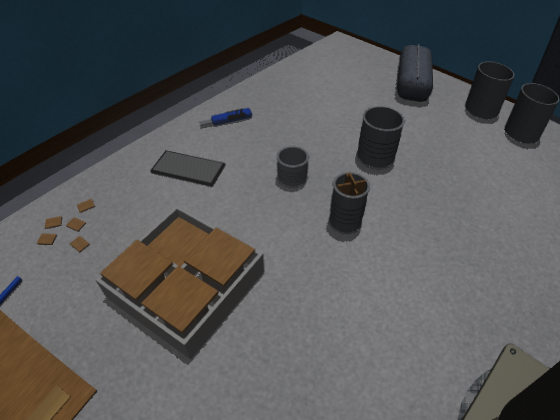

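The scene view shows the sunk cover at about (300,290) and the divided tin's rim at about (276,142). In the side view they are at about (178,243) and (350,185). Next I measure them.

Run:
```python
from h import *
S=np.load('scene0.npy');D=np.load('side0.npy')
def circ(P):
    A=np.c_[2*P[:,:2],np.ones(len(P))];x=np.linalg.lstsq(A,(P[:,:2]**2).sum(1),rcond=None)[0]
    return x[:2],np.sqrt(x[2]+x[:2]@x[:2])
for nm,C,pts in(('scene',S,dict(sunk=(300,290),a=(333,248),b=(380,277),c=(348,316),tab=(240,260))),('side',D,dict(sunk=(178,238),a=(220,255),b=(180,297),c=(137,268),tab=(300,300)))):
    for k,(u,v) in pts.items(): print(nm,k,np.nanmedian(C[v-4:v+5,u-4:u+5].reshape(-1,3),0).round(1))
for nm,C,bx in(('scene',S,dict(div=(250,125,305,192,100),low=(188,172,235,220,60),wide=(170,92,222,160,105))),('side',D,dict(div=(322,168,375,240,100),low=(270,142,315,190,60),wide=(350,102,410,172,105)))):
    for k,(u0,v0,u1,v1,h) in bx.items():
        P=C[v0:v1,u0:u1].reshape(-1,3);P=P[np.isfinite(P[:,0])]
        Q=P[(P[:,2]>h-6)&(P[:,2]<h+4)];q,rad=circ(Q)
        print(nm,k,len(Q),'zmax',P[:,2].max().round(1),'mm',((Q.min(0)+Q.max(0))/2).round(1),'fit',q.round(1),rad.round(1),(Q.max(0)-Q.min(0)).round(1))
# crate rectangle: covers at z 70
for nm,C in(('scene',S),('side',D)):
    P=C.reshape(-1,3);c=np.nanmedian((C[284-8:300,296:320] if nm=='scene' else C[255:265,175:185]).reshape(-1,3),0)
    P=P[np.isfinite(P[:,0])];P=P[(np.linalg.norm(P[:,:2]-c[:2],axis=1)<170)]
    for lo,hi in((64,78),(48,58),(30,44)):
        Q=P[(P[:,2]>lo)&(P[:,2]<hi)]
        print(nm,lo,len(Q),np.median(Q[:,2]).round(1),cv2.minAreaRect(Q[:,:2].astype(np.float32)))
```

```text
scene sunk [625.6 117.7  38.2]
scene a [538.2 107.6  70.8]
scene b [522.1 201.2  70.6]
scene c [613.7 213.3  70. ]
scene tab [651.6 -19.2   0.9]
side sunk [632.1 117.1  39. ]
side a [530.2 105.   71.2]
side b [517.1 197.6  71.4]
side c [608.1 211.7  71.5]
side tab [407.6  48.2   1.1]
scene div 322 zmax 116.1 mm [ 458.3 -139.    99. ] fit [ 457.8 -139. ] 25.6 [65.4 63.8  9.9]
scene low 244 zmax 63.6 mm [ 613.  -162.7   58.8] fit [ 613.5 -161.8] 29.6 [64.  66.1  9.5]
scene wide 279 zmax 108.2 mm [ 522.2 -340.4  103.6] fit [ 522.3 -340.5] 40.9 [85.7 87.5  9.2]
side div 440 zmax 117.4 mm [ 456.5 -140.2   99. ] fit [ 456. -139.] 26.5 [65.7 67.1  9.9]
side low 234 zmax 63.5 mm [ 612.7 -162.4   58.8] fit [ 611.9 -162. ] 29.1 [62.9 62.   9.4]
side wide 341 zmax 108.8 mm [ 519.7 -341.6  103.9] fit [ 519.6 -341. ] 40.6 [86.  86.4  9.7]
scene 64 6578 70.2 ((573.045654296875, 158.42420959472656), (178.4706573486328, 177.19284057617188), 8.16458797454834)
scene 48 1459 53.6 ((573.294921875, 158.33670043945312), (196.1199951171875, 195.2105255126953), 8.231853485107422)
scene 30 3001 38.1 ((575.7573852539062, 159.38571166992188), (191.04959106445312, 193.79635620117188), 8.3579683303833)
side 64 7316 70.9 ((572.27880859375, 158.22129821777344), (178.4626922607422, 177.55482482910156), 9.01663589477539)
side 48 1816 54.6 ((572.3551635742188, 157.50477600097656), (196.46499633789062, 196.59683227539062), 8.644383430480957)
side 30 2900 38.8 ((571.661865234375, 158.82215881347656), (195.6514434814453, 194.0212860107422), 8.825752258300781)
```

Both cameras agree. The crate centre is about (572.8,158) with the crate turned 8.4°, so the empty cell is at (626,118.5). The tin is at (457,-139.5). I shut the fingers and go over the cell.

jog_arm(rows=[[[-20,-10,0],[0,0,0]],[[-60,-28,0],[0,0,0]],[[-105,-49,0],[0,0,0]],[[-150,-71,0],[0,0,0]],[[-195,-92,0],[0,0,0]],[[-240,-113,0],[0,0,0]],[[-285,-134,0],[0,0,0]],[[-330,-155,0],[0,0,0]],[[-375,-176,0],[0,0,0]],[[-420,-198,0],[0,0,0]]], grip=0)

```text
time: 1.1
tool_pos: [542.7, 208.9, 230.9]
tcp_rot: [-180.0, -0.0, 157.5]
ft_force: [0.8, 0.1, 0.1]
finger_gap: 0.4
grip_force: 0.0
```

jog_arm(rows=[[[-40,-18,0],[0,0,0]],[[-75,-35,0],[0,0,0]],[[-100,-47,10],[0,0,0]],[[-113,-53,30],[0,0,0]],[[-113,-53,60],[0,0,0]],[[-113,-53,90],[0,0,0]],[[-113,-53,120],[0,0,0]],[[-113,-53,135],[0,0,0]],[[-113,-53,140],[0,0,0]],[[-113,-53,140],[0,0,0]]])

```text
time: 2.1
tool_pos: [625.7, 118.5, 91.1]
tcp_rot: [-180.0, -0.0, 157.5]
ft_force: [1.1, 0.6, 0.5]
finger_gap: 0.1
grip_force: 0.0
```

jog_arm(rows=[[[0,0,15],[0,0,0]],[[0,0,30],[0,0,0]],[[0,0,42],[0,0,0]],[[0,0,48],[0,0,0]],[[0,0,52],[0,0,0]],[[0,0,56],[0,0,0]],[[0,0,60],[0,0,0]],[[0,0,64],[0,0,0]],[[0,0,68],[0,0,0]],[[0,0,70],[0,0,0]]])

```text
time: 3.1
tool_pos: [626.3, 118.5, 21.2]
tcp_rot: [180.0, 0.0, 157.5]
ft_force: [-0.8, -0.6, 3.2]
finger_gap: 0.3
grip_force: 1.3
```

jog_arm(rows=[[[0,0,1],[0,0,0]],[[0,0,2],[0,0,0]],[[0,0,3],[0,0,0]],[[0,0,4],[0,0,0]],[[0,0,5],[0,0,0]],[[0,0,5],[0,0,0]]])

```text
time: 3.7
tool_pos: [626.1, 118.5, 16.3]
tcp_rot: [180.0, 0.0, 157.5]
ft_force: [1.8, -0.4, 1.3]
finger_gap: -0.4
grip_force: 0.8
```

Commanded height is 16.3. I continue in small steps until the force rises.

jog_arm(rows=[[[0,0,0.5],[0,0,0]],[[0,0,1],[0,0,0]],[[0,0,1.5],[0,0,0]],[[0,0,2],[0,0,0]],[[0,0,2],[0,0,0]]])

```text
time: 4.2
tool_pos: [626.0, 118.5, 14.2]
tcp_rot: [180.0, 0.0, 157.5]
ft_force: [1.1, -0.2, 1.6]
finger_gap: -0.1
grip_force: 1.1
```

jog_arm(rows=[[[0,0,0.3],[0,0,0]],[[0,0,0.5],[0,0,0]],[[0,0,0.5],[0,0,0]]])

```text
time: 4.5
tool_pos: [626.0, 118.5, 14.1]
tcp_rot: [180.0, 0.0, 157.5]
ft_force: [0.9, 0.4, 4.7]
finger_gap: -0.0
grip_force: 2.5
```

jog_arm(rows=[[[0,0,0.3],[0,0,0]],[[0,0,0.6],[0,0,0]],[[0,0,1.0],[0,0,0]],[[0,0,1.0],[0,0,0]]])

```text
time: 4.9
tool_pos: [626.0, 118.5, 14.0]
tcp_rot: [-180.0, 0.0, 157.5]
ft_force: [-3.5, 0.0, 12.2]
finger_gap: 0.1
grip_force: 6.2
```

The force rises to 12 N at 14.0 mm, so the cover is on the cell floor. I go up, open, and cross to above the tin.

jog_arm(rows=[[[0,0,-10],[0,0,0]],[[0,0,-40],[0,0,0]],[[0,0,-80],[0,0,0]],[[0,0,-120],[0,0,0]],[[0,0,-160],[0,0,0]],[[4,-20,-190],[0,0,0]],[[10,-55,-210],[0,0,0]],[[19,-98,-217],[0,0,0]],[[27,-142,-217],[0,0,0]],[[35,-186,-217],[0,0,0]]])

```text
time: 5.9
tool_pos: [521.0, -40.9, 229.9]
tcp_rot: [-180.0, -0.0, 157.5]
ft_force: [-0.1, -0.8, 0.0]
finger_gap: -0.1
grip_force: 0.0
```

jog_arm(rows=[[[8,-44,0],[0,0,0]],[[15,-80,0],[0,0,0]],[[20,-105,0],[0,0,0]],[[22.4,-117,0],[0,0,0]],[[22.4,-117,0],[0,0,0]],[[22.4,-117,0],[0,0,0]],[[22.4,-117,0],[0,0,0]]], grip=85)

```text
time: 6.6
tool_pos: [457.4, -138.5, 229.7]
tcp_rot: [180.0, -0.0, 157.6]
ft_force: [0.2, 0.2, 0.2]
finger_gap: 84.6
grip_force: 0.0
```

Run:
```python
from h import *
s=r.sense();im,d=r.snapshot('wrist');cv2.imwrite('pics/w1.png',im);print(s['tool_pos'],s['finger_gap'])
W=cloud('wrist',d,tool(s));P=W.reshape(-1,3);P=P[np.isfinite(P[:,0])]
Q=P[(P[:,2]>94)&(P[:,2]<104)&(np.linalg.norm(P[:,:2]-[457,-139.5],axis=1)<45)]
print(len(Q),(Q.min(0)+Q.max(0))/2,Q.max(0)-Q.min(0))
im,d=r.snapshot('scene');cv2.imwrite('pics/s1.png',cv2.resize(im[210:370,240:430],None,fx=3,fy=3));C=cloud('scene',d)
print(np.nanmedian(C[286:295,296:305].reshape(-1,3),0))
```

```text
[ 457.4353466  -138.48809297  229.69645593] 84.58718207996944
1785 [ 456.92241854 -141.80390958   99.00569429] [64.04313251 64.85067933  9.98671859]
[615.60988241 108.80093048  14.24039377]
```

View pics/w1.png

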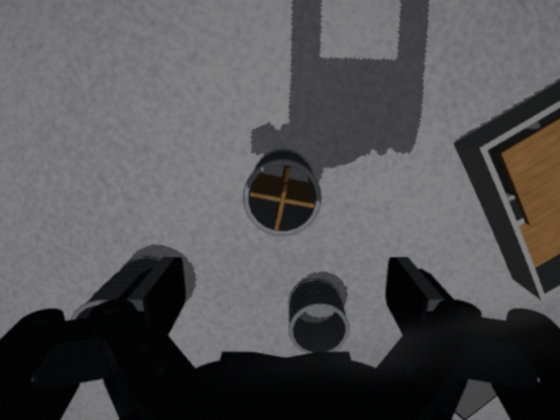

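The wrist view shows the divided tin at (282,197) with nothing beside it, and the cover reads 14.2 mm, so it is still down. The tin's position is confirmed, so I descend until the TCP is at about 60 mm.

jog_arm(rows=[[[0,-1.5,15],[0,0,0]],[[0,-1.5,40],[0,0,0]],[[0,-1.5,65],[0,0,0]],[[0,-1.5,90],[0,0,0]],[[0,-1.5,115],[0,0,0]],[[0,-1.5,135],[0,0,0]],[[0,-1.5,150],[0,0,0]],[[0,-1.5,162],[0,0,0]],[[0,-1.5,170],[0,0,0]],[[0,-1.5,170],[0,0,0]]])

```text
time: 7.7
tool_pos: [455.4, -140.3, 58.4]
tcp_rot: [180.0, -0.1, 157.5]
ft_force: [-0.4, -0.4, 0.4]
finger_gap: 85.4
grip_force: 0.0
```

jog_arm(rows=[[[0,0,0],[0,0,0]],[[0,0,0],[0,0,0]],[[0,0,0],[0,0,0]],[[0,0,0],[0,0,0]],[[0,0,0],[0,0,0]],[[0,0,0],[0,0,0]]], grip=50, force=30)

```text
time: 8.3
tool_pos: [457.3, -141.3, 60.9]
tcp_rot: [-180.0, 0.1, 157.5]
ft_force: [0.5, 0.2, 5.5]
finger_gap: 61.2
grip_force: 33.4
```

Gripped at 61 mm. I lift and carry it smoothly.

jog_arm(rows=[[[0,0,-3],[0,0,0]],[[0,0,-10],[0,0,0]],[[0,0,-22],[0,0,0]],[[0,0,-37],[0,0,0]],[[0,0,-54],[0,0,0]],[[0,0,-72],[0,0,0]],[[0,0,-90],[0,0,0]],[[0,0,-107],[0,0,0]],[[0,0,-118],[0,0,0]],[[0,0,-120],[0,0,0]]])

```text
time: 9.3
tool_pos: [457.3, -141.2, 181.9]
tcp_rot: [-180.0, 0.2, 157.5]
ft_force: [0.1, 0.4, -2.1]
finger_gap: 61.6
grip_force: 33.0
```

jog_arm(rows=[[[-1,5,0],[0,0,0]],[[-3,15,0],[0,0,0]],[[-6,30,0],[0,0,0]],[[-9,48,0],[0,0,0]],[[-13,68,0],[0,0,0]],[[-17,88,0],[0,0,0]],[[-20,108,0],[0,0,0]],[[-24,128,0],[0,0,0]],[[-28,148,0],[0,0,0]],[[-32,168,0],[0,0,0]]])

```text
time: 10.3
tool_pos: [550.1, 3.9, 178.3]
tcp_rot: [-180.0, -0.1, 157.5]
ft_force: [1.0, 0.6, -1.3]
finger_gap: 61.3
grip_force: 33.0
```

jog_arm(rows=[[[-4,20,0],[0,0,0]],[[-8,40,0],[0,0,0]],[[-11,60,0],[0,0,0]],[[-15,80,0],[0,0,0]],[[-19,100,0],[0,0,0]],[[-22,116,0],[0,0,0]],[[-24,127,0],[0,0,0]],[[-25,133,0],[0,0,0]],[[-25.3,135.8,0],[0,0,0]],[[-25.3,135.8,0],[0,0,0]]])

```text
time: 11.3
tool_pos: [625.4, 117.9, 179.5]
tcp_rot: [-180.0, -0.0, 157.5]
ft_force: [-0.7, 0.3, -1.9]
finger_gap: 61.3
grip_force: 33.0
```

Run:
```python
from h import *
s=r.sense();print(s['tool_pos'],s['finger_gap'],s['ft_force'],s['grip_force'])
ims=[]
for n in('scene','side'):
    im,d=r.snapshot(n);ims.append(im); C=cloud(n,d)
    P=C.reshape(-1,3);P=P[np.isfinite(P[:,0])];Q=P[(np.linalg.norm(P[:,:2]-[626,118.5],axis=1)<40)&(P[:,2]>76)&(P[:,2]<180)]
    L=Q[Q[:,2]<165]
    print(n,len(L),L[:,2].min() if len(L) else 0,L.min(0) if len(L) else 0,L.max(0) if len(L) else 0)
cv2.imwrite('pics/c2.png',np.hstack([cv2.resize(ims[0][150:370,230:430],(400,440)),cv2.resize(ims[1][130:350,80:280],(400,440))]))
```

```text
[625.37145111 117.88944493 179.45530697] 61.319050546613425 [-0.74604804  0.28323216 -1.85514976] 33.01420530304313
scene 682 119.34859844934522 [601.5340381   91.11095022 119.34859845] [657.29027844 151.5258274  164.97739082]
side 846 120.36521844304514 [592.06779249  88.59636505 120.36521844] [641.43949515 150.81873112 164.94280404]
```

View pics/c2.png

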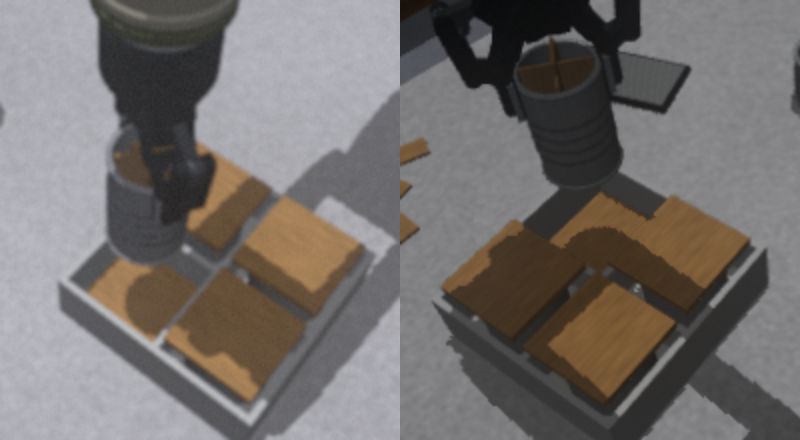

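The tin hangs upright over the sunk cell, at about (150,195) in the left half and (570,110) in the right. Its underside is at about 120 mm and its centre at about (625,120). I lower it.

jog_arm(rows=[[[0,0,6],[0,0,0]],[[0,0,18],[0,0,0]],[[0,0,33],[0,0,0]],[[0,0,48],[0,0,0]],[[0,0,63],[0,0,0]],[[0,0,77],[0,0,0]],[[0,0,88],[0,0,0]],[[0,0,95],[0,0,0]],[[0,0,99],[0,0,0]],[[0,0,101],[0,0,0]]])

```text
time: 12.4
tool_pos: [625.7, 117.9, 78.7]
tcp_rot: [180.0, 0.0, 157.5]
ft_force: [0.1, -0.3, -1.5]
finger_gap: 61.3
grip_force: 33.0
```

jog_arm(rows=[[[0,0,0.5],[0,0,0]],[[0,0,1.2],[0,0,0]],[[0,0,2],[0,0,0]],[[0,0,2.8],[0,0,0]],[[0,0,3.5],[0,0,0]],[[0,0,3.5],[0,0,0]]])

```text
time: 13.0
tool_pos: [625.5, 117.9, 75.2]
tcp_rot: [-180.0, -0.0, 157.5]
ft_force: [0.5, 0.5, -1.2]
finger_gap: 61.6
grip_force: 33.0
```

jog_arm(rows=[[[0,0,0.5],[0,0,0]],[[0,0,1],[0,0,0]],[[0,0,1],[0,0,0]]])

```text
time: 13.3
tool_pos: [625.8, 117.9, 75.0]
tcp_rot: [180.0, 0.0, 157.5]
ft_force: [-3.3, -0.5, 4.5]
finger_gap: 61.6
grip_force: 33.4
```

jog_arm(rows=[[[0,0,0.3],[0,0,0]],[[0,0,0.5],[0,0,0]],[[0,0,0.5],[0,0,0]]])

```text
time: 13.6
tool_pos: [625.8, 117.8, 75.0]
tcp_rot: [180.0, 0.0, 157.5]
ft_force: [-3.9, -1.3, 8.6]
finger_gap: 61.2
grip_force: 33.8
```

The tin is resting on the cover. I take some load off, open, and then go straight up.

jog_arm(rows=[[[0,0,-0.4],[0,0,0]],[[0,0,-0.4],[0,0,0]]])

```text
time: 13.8
tool_pos: [625.8, 117.9, 75.0]
tcp_rot: [180.0, 0.0, 157.5]
ft_force: [-3.5, -0.7, 6.8]
finger_gap: 61.3
grip_force: 33.6
```

jog_arm(rows=[[[0,0,0],[0,0,0]],[[0,0,0],[0,0,0]],[[0,0,0],[0,0,0]],[[0,0,0],[0,0,0]]], grip=68)

```text
time: 14.2
tool_pos: [625.5, 117.9, 74.0]
tcp_rot: [-180.0, -0.0, 157.5]
ft_force: [-0.6, 0.5, 0.0]
finger_gap: 68.1
grip_force: 0.0
```

jog_arm(rows=[[[0,0,0],[0,0,0]],[[0,0,0],[0,0,0]],[[0,0,0],[0,0,0]],[[0,0,-3],[0,0,0]],[[0,0,-10],[0,0,0]],[[0,0,-25],[0,0,0]],[[0,0,-45],[0,0,0]],[[0,0,-70],[0,0,0]],[[0,0,-100],[0,0,0]],[[0,0,-130],[0,0,0]]], grip=85)

```text
time: 15.2
tool_pos: [625.6, 117.9, 206.9]
tcp_rot: [180.0, 0.1, 157.5]
ft_force: [0.9, -0.5, 0.3]
finger_gap: 85.2
grip_force: 0.0
```

jog_arm(rows=[[[10,0,-20],[0,0,0]],[[40,0,-30],[0,0,0]],[[80,0,-30],[0,0,0]],[[110,0,-30],[0,0,0]],[[120,0,-30],[0,0,0]],[[120,0,-30],[0,0,0]]])

```text
time: 15.8
tool_pos: [514.3, 164.5, 235.8]
tcp_rot: [179.9, 0.1, 157.6]
ft_force: [1.2, 0.2, 0.1]
finger_gap: 85.1
grip_force: 0.0
```

Run:
```python
from h import *
s=r.sense();print(s['time'],s['tool_pos'],s['finger_gap'],s['ft_force'])
ims=[]
for n in('scene','side'):
    im,d=r.snapshot(n);ims.append(im); C=cloud(n,d)
    P=C.reshape(-1,3);P=P[np.isfinite(P[:,0])];Q=P[(np.linalg.norm(P[:,:2]-[626,118.5],axis=1)<45)]
    for lo,hi in((76,90),(106,119),(119,135)):
        L=Q[(Q[:,2]>lo)&(Q[:,2]<hi)]
        if len(L): print(n,lo,len(L),L.min(0).round(1),L.max(0).round(1))
cv2.imwrite('pics/c3.png',np.hstack([cv2.resize(ims[0][90:370,170:430],(400,430)),cv2.resize(ims[1][90:350,80:400],(400,430))]))
```

```text
15.8 [514.34672966 164.46101052 235.8459018 ] 85.09877324067692 [1.21900262 0.23122802 0.13479282]
scene 76 264 [600.3  89.9  76.1] [657.1 150.4  90. ]
scene 106 641 [593.3  87.6 106. ] [657.6 151.4 118.9]
scene 119 109 [605.7  99.2 119. ] [647.3 136.4 130.6]
side 76 231 [593.  89.  76.] [638.8 150.   90. ]
side 106 663 [592.7  86.3 106.1] [656.8 151.1 119. ]
side 119 64 [603.3  99.2 119. ] [638.2 139.3 132.1]
```

View pics/c3.png

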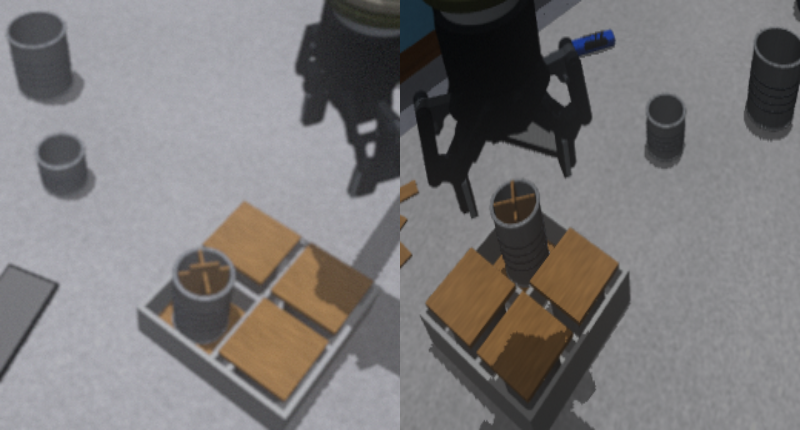

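The tin stands upright in the cell, at about (203,295) in the left half. Its rim is near 114 mm and the divider near 130 mm, as expected on the bottomed cover. The other tins are where they were and the gripper is clear.

```bash
python3 -c "
from bench import r
print(r.hand_in())"
```

```text
the job is handed in; nothing more can be done
None
```

I pushed the sunk cover to the bottom first, then stood the divided tin upright on it in the empty cell, left the other two tins where they were, and handed the job in at about 16 s (limit 51 s).

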